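# Seat the cap and plug of a coin reject housing

### The arm

A 6-joint arm with a two-finger parallel gripper is mounted at the origin on the work surface. World frame = base frame: x ahead of the robot, y to its left, z up, the work surface at z = 0. Lengths are in m, angles in rad, forces in N, time in s.
With the tool pointing down it reaches from about 0.2 to 0.875 m from the base axis. Payload 3.4 kg.
Tool frame: the origin (TCP) lies between the finger pads; the fingertips stand 17 mm ahead of it and the grasp point (between the pads) lies 2 mm behind it (bot.tips_ahead is the distance from the TCP to the fingertips, in m); x points along the fingers, y is the direction in which the jaws open and shut, and the axes are right-handed (so a half turn about x gives the same grasp; the last joint's range is limited). The gripper opens to 94 mm and grips with 3 to 60 N. Pads are 16 mm wide; open, the fingers measure 119 mm over their backs; the gripper's body (75 mm by 177 mm) begins 78 mm behind the grasp point.
Start: joints at [0.985, 0.276, 1.505, -0, 1.361, -0.121], TCP at [0.258, 0.514, 0.222] pointing down, gripper open.
Joint ranges: [-2.89, 2.89], [-0.75, 2.08], [0.22, 2.7], [-1.18, 4.32], [0.11, 2.71], [-2.7, 2.7]. Speed limits (rad/s): [2.57, 2.57, 3.14, 3.14, 3.14, 3.14].

### API

Orientations are given as a unit quaternion [w, x, y, z].
In Python, from rig import status, cams, bot, spotter gives the robot as it stands.
- The arm moves only by the tool carry_out, never from a script. Its argument "deltas" is a list of rows, each an object with "claw": the gripper command: -1 is shut, 1 is fully open, values between are in proportion; "dp": the shift along the world's x, y, z in m, a list of three; "roll": the turn about the world's z in rad. In form: [{"claw": claw, "dp": [x, y, z], "roll": roll}, ...]. A call has 1 to 12 rows; each row is the pose to reach, as a shift and turn from the pose commanded when the call began; what a row does not reach only later rows make up. A row lasts 1/12 s, in which the tool goes at most 41.7 mm and 7.16 degrees, less where a joint would pass 70% of its speed; a pose out of reach is approached as far as the arm can. A call with a gripper value outside its range is refused whole. The fingers move at their own pace and stop on an object; "newtons" is the grip in N (left out, the last holds). Time passes only in rows, so rows that repeat a pose let the fingers close. It gives the time, the measured TCP pose, the force and the opening at its end, in the units of the state.
- status.sense(): the state, without advancing time (a new reading comes with each control period).
- cams.get_image(name): name is "side" or "top" or "wrist"; returns a dict with "frame" (480x640x3 uint8, red, green, blue), "range_z" (480x640 float32, m along the optical axis (not along the pixel's ray), 0 where there is no reading), "camera_matrix" (3x3 intrinsics, pixels), "T" (4x4, takes a point from camera to world coordinates). Camera axes: x right, y down, z forward; pixel columns grow to the right and rows downward; lengths in m; the calibration is good to about 2 mm. A picture is of the moment at which its call begins.
- bot.close_job(): hands the job in, once; it reports no verdict.
Trained networks look in a picture, given as the dict that the camera call returned (one of the last four; its "shot" number tells which), for a name from the list of things; names that differ only in an ending like _2 or _b are one class to them, and where a whole thing is asked for, a point or a joint stands for the part that bears it (a point fixed in the world has none). Each returns a list of dicts, best first, with "score" (0 to 1); they miss things now and then, are a little off and sometimes report something else, mostly with a low value. They report only what shows in the picture. A call takes as long as a camera call.
- spotter.recognise(query, picture): "centre" ([column, row] in pixels, amid what is visible of it).
- spotter.landmark_of(query, picture): "centre" ([column, row] in pixels: a listed point, or the origin of a listed thing).
The state is a dict: "clock": time; "qpos": joint angles; "joint_vel": joint speeds; "joint_efforts": joint torques, N m; "eef_pos": TCP position; "orientation": TCP orientation; "force": force on the tool from outside, world axes, zero at the start; "ft_torque": the same for the moment, N m; "width": finger opening in m.
Only numpy, scipy, OpenCV 4.12 (cv2) and the standard library are available. Lean on these libraries where they do the work, as an engineer would, in place of code of your own. Each camera call takes 0.05 s, during which the arm holds its last target.

### The job

Finish putting the grey coin reject housing back together: its round bearing cap and its rectangular plug still stand proud of the top, so press both straight down until they are fully home. Do not push in the small round button on the same housing, and leave the loose canister standing where it is.

Things in the scene. Friction and masses are not known exactly. Their poses are not given: they have to be found in the camera images.
- cap_top (a point): Centre of the top of the round steel cap, a disc 46 mm across, 10 mm thick, on a 34 mm shank, near one end of a fixed grey housing (140 x 240 mm, 70 mm high). It starts 9 to 12 mm proud (top 89 to 92 mm above the counter), slides straight down against about 5 N of friction, stays where left, and is home at a rigid stop, disc on housing, top at 80 mm. z up; y along the housing, towards the plug.
- plug_top (a point): Centre of the top of the black rectangular plug, a block 46 mm (x) by 30 mm (y), 16 mm high, near the housing's other end, 140 mm from the cap. It starts 9 to 12 mm proud (top 95 to 98 mm above the counter), slides straight down against about 5 N of friction, stays where left, and is home at a rigid stop, block on housing, top at 86 mm above the counter. z up.
- button_top (a point): Centre of the top of the small round aluminium button, 20 mm across, on the same housing midway along it, 35 mm off the line from cap to plug (78 mm from each). Not to be pushed: sprung, gives way at about 1.5 N, 7 mm travel; its top is 80 mm above the counter when out. z up.
- canister_mid (a point): Centre, half-way up, of a loose closed aluminium canister with a blue screw top, 68 mm across, 110 mm high, upright on the counter 0.3 m or more to either side of the midline. z up. The other things out there (brass paddle wheel on a stand, chrome bucket on a plate, drift punch in a wooden block) are fixed and under 125 mm high.

How it is judged:
By the outcome, as a careful person would: the job done as asked, in the order asked, and still so for the second after the job is handed in, with the robot touching nothing.
It also fails if it takes over 29 s, if anything falls off the work surface, if the arm or the gripper's body presses on something with over 40 N, if the wrist force passes 120 N, or if a joint passes its speed limit or range.

## Working session

There is one attempt and no reset: what is moved stays moved. The work goes in short steps, Python scripts to look and compute and a tool call to move; the robot and the scene stay as the last step left them, time stands still between calls to the robot, and variables do not carry over. Pictures are saved under pics/ and viewed, and the job is handed in when it is done.

Besides the shell and the picture viewer there is one more tool, called after "Emit:" as a command line: name --argument value ..., lists and objects as JSON in quotes. carry_out: Moves the arm, as the interface text tells. Its arguments: {"type":"object","properties":{"deltas":{"type":"array"},"newtons":{"type":"number"}},"required":["deltas"]}

```bash
mkdir -p pics; cat > h.py <<'E'
import numpy as np, cv2
from rig import status,cams,bot,spotter
def save(im,n): cv2.imwrite('pics/'+n+'.png',cv2.cvtColor(im['frame'],cv2.COLOR_RGB2BGR))
def px(im,c):
    u,v=c; K=im['camera_matrix'];ui,vi=int(round(u)),int(round(v))
    p=im['range_z'][max(0,vi-2):vi+3,max(0,ui-2):ui+3]; p=p[p>0]
    if p.size==0: return None
    d=np.median(p)
    return (im['T']@np.array([(u-K[0,2])/K[0,0]*d,(v-K[1,2])/K[1,1]*d,d,1]))[:3]
E
python3 - <<'E'
from h import *
s=status.sense();print({k:np.round(v,3) for k,v in s.items()})
for n in ['top','side']:
    im=cams.get_image(n);save(im,n+'0')
    for q in ['cap_top','plug_top','button_top','canister_mid']:
        for r in spotter.landmark_of(q,im)[:2]: print(n,q,np.round(r['centre'],1),round(r['score'],2),np.round(px(im,r['centre']),4) if px(im,r['centre']) is not None else None)
E
```

```text
{'clock': np.float64(0.0), 'qpos': array([ 0.985,  0.277,  1.506, -0.   ,  1.361, -0.121]), 'joint_vel': array([ 0.001, -0.   , -0.   ,  0.   ,  0.001,  0.001]), 'joint_efforts': array([-1.0000e-03, -4.0459e+01, -2.3722e+01,  7.0000e-02,  3.5000e-02,
       -0.0000e+00]), 'eef_pos': array([0.257, 0.514, 0.222]), 'orientation': array([ 0.688,  0.162,  0.688, -0.163]), 'force': array([-0.183, -0.139,  0.036]), 'ft_torque': array([ 0.031, -0.053,  0.039]), 'width': np.float64(0.094)}
top cap_top [277.1 195.2] 0.62 [0.6046 0.0724 0.09  ]
top plug_top [327.2 242.2] 0.7 [ 0.5003 -0.038   0.0954]
top button_top [313.8 208. ] 0.42 [ 0.5792 -0.0082  0.0804]
top canister_mid [475.7 191.4] 0.64 [ 0.6122 -0.3553  0.1112]
side cap_top [344.9 236. ] 0.56 [0.6057 0.0641 0.09  ]
side plug_top [303.9 267.2] 0.82 [ 0.5061 -0.0332  0.0948]
side button_top [336.7 264.9] 0.43 [ 0.5777 -0.0147  0.0768]
side canister_mid [393.8 426.3] 0.55 [ 0.6172 -0.3931  0.1094]
```

View pics/top0.png

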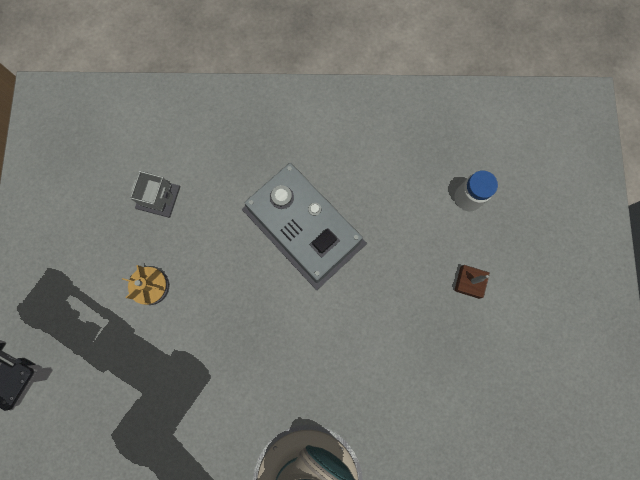

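View pics/side0.png

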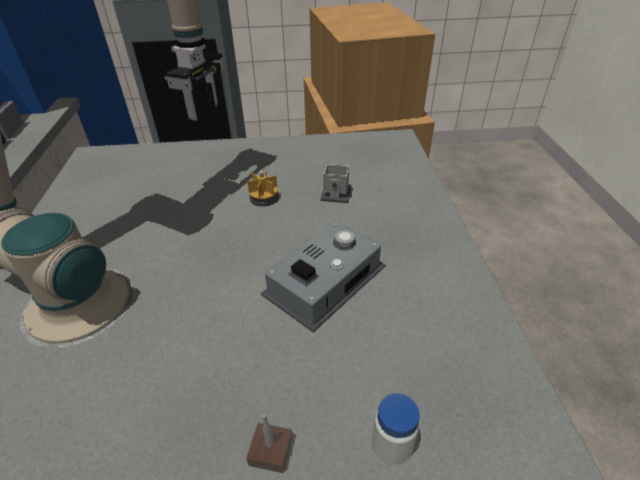

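The top view shows the cap near (281,196), the plug near (324,241) and the button near (315,209). The canister is at (480,190), well clear. I'll refine these by height segmentation.

```bash
cat >> h.py <<'E'
def cloud(im):
    K=im['camera_matrix'];d=im['range_z'];v,u=np.mgrid[:480,:640]
    P=np.stack([(u-K[0,2])/K[0,0]*d,(v-K[1,2])/K[1,1]*d,d],-1)
    return P@im['T'][:3,:3].T+im['T'][:3,3]
def seg(im,box=((.38,.72),(-.15,.2)),hi=.11):
    P=cloud(im);z=P[...,2]
    m=(P[...,0]>box[0][0])&(P[...,0]<box[0][1])&(P[...,1]>box[1][0])&(P[...,1]<box[1][1])&(im['range_z']>0)
    b=((z>.0745)&(z<hi)&m).astype(np.uint8)
    n,l,st,c=cv2.connectedComponentsWithStats(b)
    for i in range(1,n):
        if st[i,4]<15: continue
        Q=P[l==i];zt=np.percentile(Q[:,2],80);T=Q[Q[:,2]>zt-.004]
        (cx,cy),(w,h),a=cv2.minAreaRect(T[:,:2].astype(np.float32)*1000)
        print('px',c[i].round(1),'n',st[i,4],'ztop',zt.round(4),'mean',T[:,:2].mean(0).round(4),'rect',round(cx,1),round(cy,1),round(w,1),round(h,1),round(a,1))
    h=P[(z>.06)&(z<.0745)&m]
    if len(h): print('housing z',np.median(h[:,2]).round(4),cv2.minAreaRect(h[:,:2].astype(np.float32)*1000))
E
python3 - <<'E'
from h import *
for n in ['top','side']: print(n);seg(cams.get_image(n))
E
```

```text
top
px [281.  195.1] n 348 ztop 0.0915 mean [0.606 0.064] rect 606.0 64.0 44.2 43.9 2.2
px [314.1 208.3] n 75 ztop 0.0819 mean [ 0.5789 -0.0086] rect 578.9 -9.0 19.8 19.0 24.0
px [324.5 240.6] n 325 ztop 0.0968 mean [ 0.5045 -0.0322] rect 504.5 -32.3 31.6 45.8 43.5
housing z 0.0702 ((555.7369384765625, 15.908721923828125), (240.29129028320312, 140.59890747070312), 43.612571716308594)
side
px [344.4 237.2] n 257 ztop 0.0901 mean [0.6045 0.0647] rect 605.0 66.1 44.7 44.3 23.8
px [302.8 268.9] n 331 ztop 0.0952 mean [ 0.5034 -0.032 ] rect 503.3 -30.4 32.1 47.1 42.9
px [336.6 262.3] n 59 ztop 0.0799 mean [ 0.5784 -0.0079] rect 578.4 -7.5 19.8 18.6 61.8
housing z 0.0695 ((553.9868774414062, 17.15264892578125), (241.92636108398438, 142.23150634765625), 43.271854400634766)
```

Emit:
carry_out --deltas '[{"claw": -1,"dp": [0.348,-0.449,0.0],"roll": 0},{"claw": -1,"dp": [0.348,-0.449,0.0],"roll": 0},{"claw": -1,"dp": [0.348,-0.449,0.0],"roll": 0},{"claw": -1,"dp": [0.348,-0.449,0.0],"roll": 0},{"claw": -1,"dp": [0.348,-0.449,0.0],"roll": 0},{"claw": -1,"dp": [0.348,-0.449,0.0],"roll": 0},{"claw": -1,"dp": [0.348,-0.449,0.0],"roll": 0},{"claw": -1,"dp": [0.348,-0.449,0.0],"roll": 0},{"claw": -1,"dp": [0.348,-0.449,0.0],"roll": 0},{"claw": -1,"dp": [0.348,-0.449,0.0],"roll": 0},{"claw": -1,"dp": [0.348,-0.449,0.0],"roll": 0},{"claw": -1,"dp": [0.348,-0.449,0.0],"roll": 0}]' --newtons 20

```text
clock: 1.6
eef_pos: [0.565, 0.117, 0.2227]
orientation: [0.688, 0.163, 0.688, -0.163]
force: [-0.2, 0.5, 0.7]
width: 0.0176
```

Emit:
carry_out --deltas '[{"claw": -1,"dp": [0,0,0],"roll": 0},{"claw": -1,"dp": [0,0,0],"roll": 0},{"claw": -1,"dp": [0,0,0],"roll": 0}]'

```text
clock: 1.85
eef_pos: [0.5636, 0.119, 0.2223]
orientation: [0.688, 0.163, 0.689, -0.163]
force: [0.6, -1.1, -0.6]
width: 0.0007
```

```bash
python3 - <<'E'
from h import *
s=status.sense();print(s['clock'],s['eef_pos'],s['force'],s['width'])
im=cams.get_image('wrist');save(im,'w1');seg(im)
for q in ['cap_top','plug_top','button_top']:
    for r in spotter.landmark_of(q,im)[:1]: print(q,r['centre'],r['score'])
E
```

```text
1.85 [0.56355129 0.11903502 0.22225881] [ 0.58156236 -1.06185157 -0.61519791] 0.0006926823924907766
px [117.3 249. ] n 2639 ztop 0.0962 mean [ 0.5052 -0.0277] rect 505.4 -28.9 32.5 46.5 43.8
px [274.2 299.6] n 1399 ztop 0.0912 mean [0.6011 0.0619] rect 600.9 61.2 28.2 46.1 45.8
px [195.2 307.3] n 457 ztop 0.081 mean [ 0.5798 -0.0056] rect 580.1 -6.2 19.0 19.1 22.6
housing z 0.0707 ((556.3464965820312, 19.415328979492188), (239.7010955810547, 140.43968200683594), 43.727054595947266)
cap_top [284.6, 304.6] 0.62
plug_top [111.5, 250.4] 0.92
button_top [192.1, 309.3] 0.86
```

View pics/w1.png

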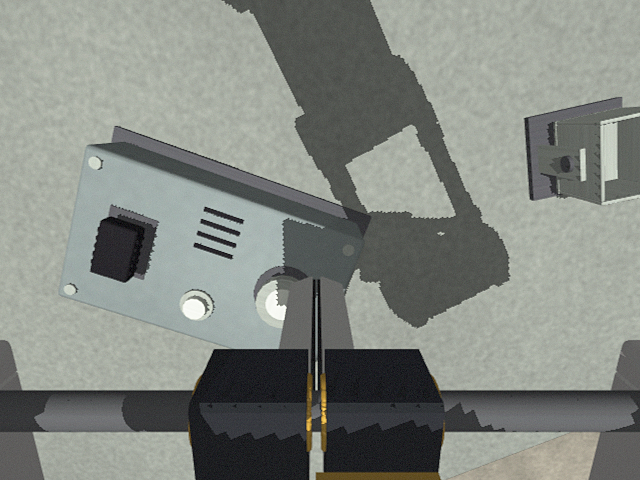

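The wrist view shows the plug at (117,248), the button at (196,305) and the cap partly hidden at (276,300). All three agree with the other views to about 3 mm. The cap is about (0.6055, 0.065), and the plug about (0.5045, -0.031).

Emit:
carry_out --deltas '[{"claw": -1,"dp": [0.042,-0.054,0.0],"roll": 0},{"claw": -1,"dp": [0.042,-0.054,0.0],"roll": 0},{"claw": -1,"dp": [0.042,-0.054,-0.035],"roll": 0},{"claw": -1,"dp": [0.042,-0.054,-0.07],"roll": 0},{"claw": -1,"dp": [0.042,-0.054,-0.095],"roll": 0},{"claw": -1,"dp": [0.042,-0.054,-0.1],"roll": 0},{"claw": -1,"dp": [0.042,-0.054,-0.1],"roll": 0}]'

```text
clock: 2.63
eef_pos: [0.6044, 0.0658, 0.1209]
orientation: [0.687, 0.162, 0.69, -0.163]
force: [0.1, 0.7, 0.7]
width: 0.0008
```

```bash
python3 - <<'E'
from h import *
s=status.sense();print(s['clock'],s['eef_pos'],s['force'],s['width'])
im=cams.get_image('side');cv2.imwrite('pics/s2.png',cv2.resize(cv2.cvtColor(im['frame'],cv2.COLOR_RGB2BGR)[180:340,240:440],None,fx=3.7,fy=3.7))
im=cams.get_image('wrist');save(im,'w2')
E
```

```text
2.6333 [0.60439456 0.0658239  0.12093928] [0.08752192 0.66239288 0.66674745] 0.0007783388450576679
```

View pics/s2.png

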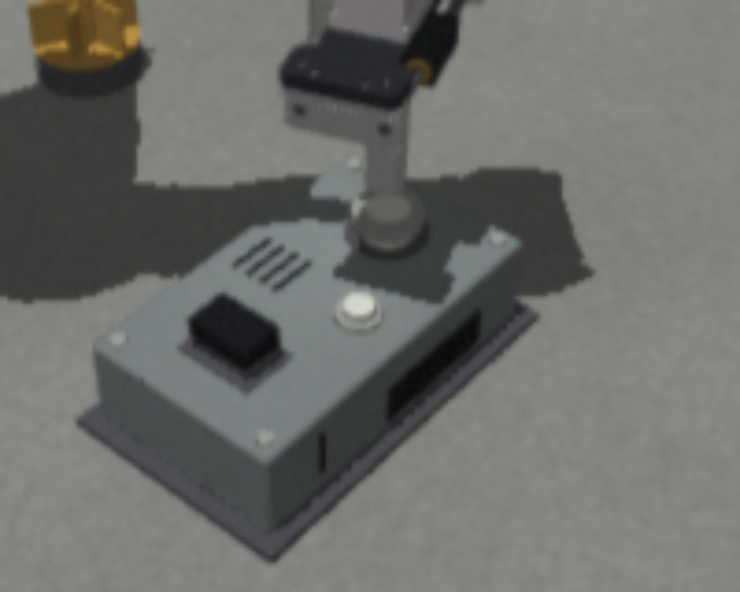

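View pics/w2.png

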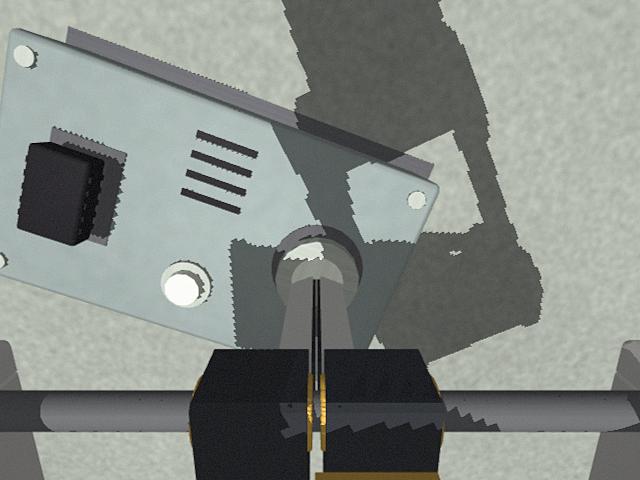

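The fingertips sit over the middle of the cap (cap centre about (316,265) in the wrist view). Now I press gradually.

Emit:
carry_out --deltas '[{"claw": -1,"dp": [0,0,-0.006],"roll": 0},{"claw": -1,"dp": [0,0,-0.012],"roll": 0},{"claw": -1,"dp": [0,0,-0.015],"roll": 0},{"claw": -1,"dp": [0,0,-0.018],"roll": 0},{"claw": -1,"dp": [0,0,-0.02],"roll": 0},{"claw": -1,"dp": [0,0,-0.022],"roll": 0},{"claw": -1,"dp": [0,0,-0.022],"roll": 0}]'

```text
clock: 3.32
eef_pos: [0.6063, 0.065, 0.1007]
orientation: [0.688, 0.163, 0.688, -0.163]
force: [-0.3, 1.0, 2.6]
width: 0.0004
```

Emit:
carry_out --deltas '[{"claw": -1,"dp": [0,0,-0.001],"roll": 0},{"claw": -1,"dp": [0,0,-0.002],"roll": 0},{"claw": -1,"dp": [0,0,-0.003],"roll": 0},{"claw": -1,"dp": [0,0,-0.003],"roll": 0}]'

```text
clock: 3.65
eef_pos: [0.6062, 0.0649, 0.0974]
orientation: [0.688, 0.163, 0.688, -0.163]
force: [-0.3, 0.5, 3.3]
width: 0.0002
```

Emit:
carry_out --deltas '[{"claw": -1,"dp": [0,0,-0.001],"roll": 0},{"claw": -1,"dp": [0,0,-0.001],"roll": 0},{"claw": -1,"dp": [0,0,-0.001],"roll": 0}]'

```text
clock: 3.9
eef_pos: [0.6063, 0.0649, 0.0972]
orientation: [0.688, 0.163, 0.688, -0.163]
force: [-1.3, 0.5, 8.0]
width: 0.0006
```

Emit:
carry_out --deltas '[{"claw": -1,"dp": [0,0,-0.001],"roll": 0},{"claw": -1,"dp": [0,0,-0.001],"roll": 0},{"claw": -1,"dp": [0,0,-0.001],"roll": 0}]'

```text
clock: 4.15
eef_pos: [0.6063, 0.0649, 0.0971]
orientation: [0.689, 0.163, 0.688, -0.163]
force: [-2.9, 1.1, 12.5]
width: 0.0004
```

Emit:
carry_out --deltas '[{"claw": -1,"dp": [0,0,-0.001],"roll": 0},{"claw": -1,"dp": [0,0,-0.0025],"roll": 0},{"claw": -1,"dp": [0,0,-0.0025],"roll": 0}]'

```text
clock: 4.4
eef_pos: [0.6064, 0.0649, 0.097]
orientation: [0.689, 0.163, 0.687, -0.163]
force: [-6.5, 1.1, 24.2]
width: 0.0006
```

The cap is at a rigid stop: 24 N, with the tip at 80 mm. I'll lift and go to the plug.

Emit:
carry_out --deltas '[{"claw": -1,"dp": [0,0,0.015],"roll": 0},{"claw": -1,"dp": [0,0,0.045],"roll": 0},{"claw": -1,"dp": [0,0,0.055],"roll": 0},{"claw": -1,"dp": [-0.1015,-0.096,0.055],"roll": 0},{"claw": -1,"dp": [-0.1015,-0.096,0.055],"roll": 0},{"claw": -1,"dp": [-0.1015,-0.096,0.055],"roll": 0},{"claw": -1,"dp": [-0.1015,-0.096,0.055],"roll": 0},{"claw": -1,"dp": [-0.1015,-0.096,0.055],"roll": 0},{"claw": -1,"dp": [-0.1015,-0.096,0.04],"roll": 0},{"claw": -1,"dp": [-0.1015,-0.096,0.035],"roll": 0},{"claw": -1,"dp": [-0.1015,-0.096,0.035],"roll": 0}]'

```text
clock: 5.32
eef_pos: [0.5044, -0.0305, 0.1264]
orientation: [0.687, 0.163, 0.689, -0.163]
force: [0.3, -0.8, -0.2]
width: 0.0002
```

```bash
python3 - <<'E'
from h import *
s=status.sense();print(s['clock'],s['eef_pos'],s['force'],s['width'])
im=cams.get_image('side');cv2.imwrite('pics/s3.png',cv2.resize(cv2.cvtColor(im['frame'],cv2.COLOR_RGB2BGR)[180:340,240:440],None,fx=3.7,fy=3.7))
seg(im)
im=cams.get_image('wrist');save(im,'w3');seg(im)
E
```

```text
5.3167 [ 0.50439808 -0.03054662  0.12642417] [ 0.25111065 -0.76058726 -0.23848409] 0.00016621688062220705
px [344.3 239.7] n 227 ztop 0.0803 mean [0.6043 0.0647] rect 604.7 66.4 44.3 44.8 30.3
px [336.6 262.5] n 62 ztop 0.0798 mean [ 0.5783 -0.0078] rect 578.0 -7.3 19.0 19.4 62.0
px [303.  269.6] n 307 ztop 0.0953 mean [ 0.5038 -0.034 ] rect 503.8 -31.1 32.1 46.6 39.8
housing z 0.0694 ((554.6813354492188, 17.347015380859375), (241.78482055664062, 142.54244995117188), 43.48301315307617)
px [318.7 261.7] n 2891 ztop 0.0962 mean [ 0.4967 -0.024 ] rect 505.1 -29.2 32.2 45.9 43.8
px [529.3 341.1] n 4232 ztop 0.0815 mean [0.6049 0.0665] rect 606.8 66.5 46.3 45.3 10.0
px [402.2 344.3] n 222 ztop 0.0808 mean [ 0.5726 -0.0037] rect 573.0 -3.6 15.9 5.4 68.5
housing z 0.0709 ((555.9441528320312, 18.795730590820312), (239.91241455078125, 139.4340057373047), 43.53971481323242)
```

View pics/s3.png

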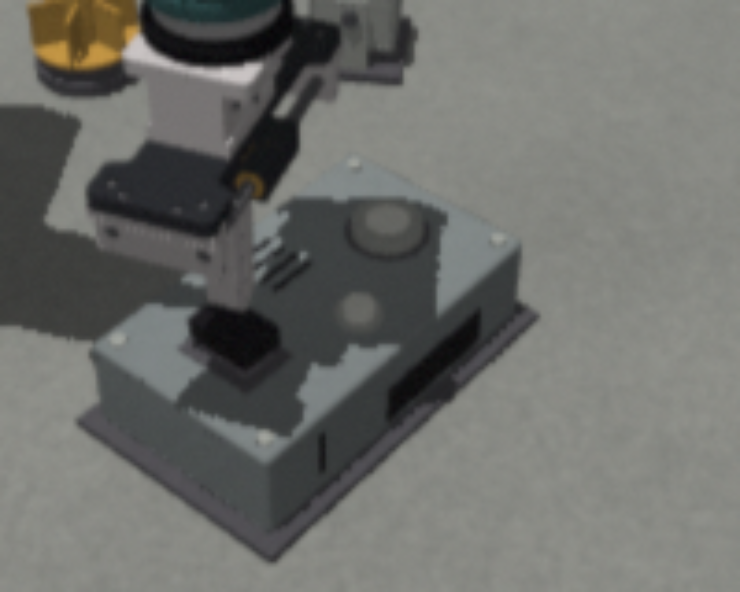

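View pics/w3.png

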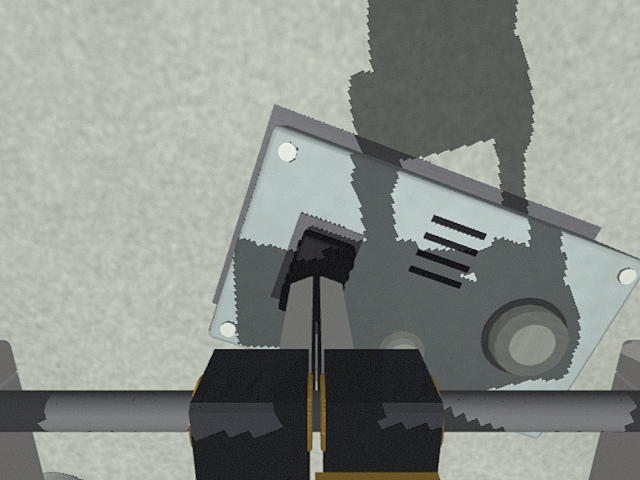

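The cap is down: its top reads 80.3 mm, flush on the housing at (533,343) in the wrist view. The fingers are over the plug at (318,270). Pressing the plug.

Emit:
carry_out --deltas '[{"claw": -1,"dp": [0,0,-0.006],"roll": 0},{"claw": -1,"dp": [0,0,-0.012],"roll": 0},{"claw": -1,"dp": [0,0,-0.015],"roll": 0},{"claw": -1,"dp": [0,0,-0.018],"roll": 0},{"claw": -1,"dp": [0,0,-0.02],"roll": 0},{"claw": -1,"dp": [0,0,-0.022],"roll": 0},{"claw": -1,"dp": [0,0,-0.0235],"roll": 0},{"claw": -1,"dp": [0,0,-0.0235],"roll": 0}]'

```text
clock: 6.08
eef_pos: [0.5045, -0.0309, 0.1046]
orientation: [0.688, 0.163, 0.688, -0.163]
force: [0.0, 1.3, 2.0]
width: 0.0006
```

Emit:
carry_out --deltas '[{"claw": -1,"dp": [0,0,-0.001],"roll": 0},{"claw": -1,"dp": [0,0,-0.002],"roll": 0},{"claw": -1,"dp": [0,0,-0.002],"roll": 0}]'

```text
clock: 6.33
eef_pos: [0.5045, -0.0309, 0.1032]
orientation: [0.688, 0.163, 0.688, -0.163]
force: [-2.8, 1.2, 8.6]
width: 0.0006
```

Emit:
carry_out --deltas '[{"claw": -1,"dp": [0,0,-0.001],"roll": 0},{"claw": -1,"dp": [0,0,-0.002],"roll": 0},{"claw": -1,"dp": [0,0,-0.003],"roll": 0},{"claw": -1,"dp": [0,0,-0.003],"roll": 0}]'

```text
clock: 6.67
eef_pos: [0.5046, -0.0309, 0.1029]
orientation: [0.689, 0.163, 0.688, -0.163]
force: [-7.1, 2.8, 25.9]
width: 0.0004
```

The plug is at its rigid stop with the tip at 86 mm. Retracting and checking.

Emit:
carry_out --deltas '[{"claw": -1,"dp": [0,0,0.015],"roll": 0},{"claw": -1,"dp": [0,0,0.05],"roll": 0},{"claw": -1,"dp": [0,0,0.085],"roll": 0},{"claw": -1,"dp": [-0.04,0,0.12],"roll": 0},{"claw": -1,"dp": [-0.08,0,0.14],"roll": 0},{"claw": -1,"dp": [-0.12,0,0.16],"roll": 0},{"claw": -1,"dp": [-0.15,0,0.18],"roll": 0},{"claw": -1,"dp": [-0.15,0,0.18],"roll": 0},{"claw": -1,"dp": [-0.15,0,0.18],"roll": 0},{"claw": -1,"dp": [-0.15,0,0.18],"roll": 0}]'

```text
clock: 7.5
eef_pos: [0.3553, -0.0315, 0.2795]
orientation: [0.689, 0.163, 0.687, -0.163]
force: [0.2, 0.2, -1.1]
width: 0.0004
```

```bash
python3 - <<'E'
from h import *
s=status.sense();print(s['clock'],s['eef_pos'],s['force'],s['joint_vel'].round(3))
for n in ['side','top']:
    im=cams.get_image(n);save(im,n+'4');print(n);seg(im)
    for r in spotter.landmark_of('canister_mid',im)[:1]: print(r['centre'],r['score'])
E
```

```text
7.5 [ 0.35532077 -0.03151419  0.27952264] [ 0.19223576  0.21694434 -1.05921091] [ 0.007  0.046  0.001  0.001 -0.004 -0.001]
side
px [344.2 239.6] n 225 ztop 0.0805 mean [0.6044 0.0647] rect 604.5 65.8 43.9 45.6 20.5
px [336.5 262.2] n 58 ztop 0.0799 mean [ 0.5781 -0.0081] rect 578.1 -7.1 18.9 18.0 50.9
px [302.9 271.4] n 297 ztop 0.0862 mean [ 0.5036 -0.0318] rect 503.3 -30.6 32.5 47.1 42.2
housing z 0.0694 ((554.0529174804688, 17.475448608398438), (241.515380859375, 142.83502197265625), 43.971534729003906)
[393.5, 427.4] 0.7
top
px [281.3 196.1] n 325 ztop 0.0818 mean [0.6061 0.064 ] rect 606.9 64.7 44.1 44.4 1.4
px [314.2 208.4] n 82 ztop 0.0816 mean [ 0.5791 -0.0092] rect 579.0 -8.6 18.4 17.6 0.7
px [328.6 235.8] n 104 ztop 0.0881 mean [ 0.5162 -0.0407] rect 513.4 -40.5 29.4 21.8 47.1
housing z 0.0703 ((556.051513671875, 16.272369384765625), (241.15170288085938, 140.23202514648438), 43.752960205078125)
[476.9, 189.9] 0.95
```

View pics/side4.png

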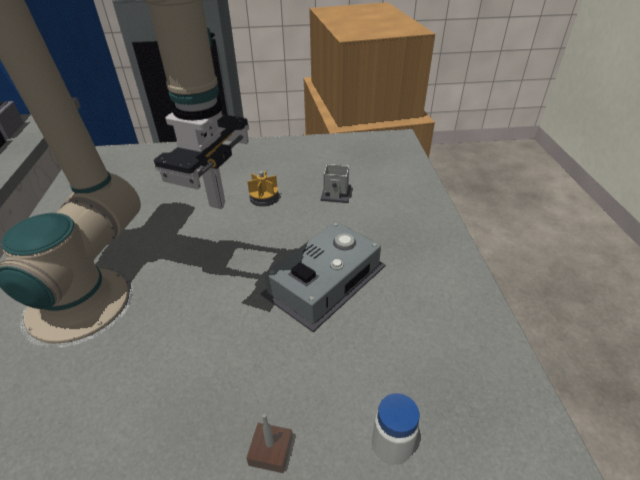

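The side view shows the cap (344,239) and plug (303,271) seated, the button (336,262) still out and the canister (394,427) unmoved. The arm is clear.

```bash
python3 -c "
from rig import bot
print(bot.close_job())"
```

```text
the job is handed in; nothing more can be done
None
```

I pressed the cap home first and then the plug, using the closed fingertips, and handed the job in at about 8 s of the allowed 29 s. Each part met a rigid stop at about 24–26 N, with the fingertips at 80 mm on the cap and 86 mm on the plug.

- **Heights after lifting clear:** the side camera read the cap at 80.5 mm, the plug at 86.2 mm, and the button at 79.9 mm (still out, same as at the start).
- **Canister:** it was still upright and in the same place.
- **Disagreement between cameras:** the top camera read 1.3–1.9 mm higher (cap 81.8 mm, plug 88.1 mm). Its readings before pressing were high by about the same amount, so I took this as a calibration offset. The arm also hid part of the plug from it in the last check.

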